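Load the barista's station tray and leave the look-alikes

TASK

Load the wooden station tray: the flip-top shaker goes inside the round black ring, the tamper upright in the middle of the black corner mat, and the round china dish, set down gently, flat inside the square metal frame; once the dish is in the frame, stand the steel jigger upright in it. The dome-topped shaker and the square dish look much the same but do not belong on the tray: leave them where they stand.

Things in the scene. Friction and masses are not known exactly. Their poses are not given: they have to be found in the camera images.
- tray: Pale wooden tray, fixed, 150 (its x) by 370 (its y) mm, floor 6 mm thick, walls 6 mm thick and 12 mm high over the work surface. Origin: centre of its underside, on the work surface. The three seats (ring, frame, mat) are fixed on its floor in a row along its y, 115 mm apart, in any order, and turned as the tray is.
- ring: Round black rubber ring fixed on the tray floor, outer diameter 90, inner diameter 76, 8 mm high, open down to the tray floor: seat of the flip-top shaker. Origin: its centre at tray floor level (where the shaker's underside will rest); z up.
- frame: Square aluminium frame fixed on the tray floor, 94 mm outside, 84 mm inside, 8 mm high, open down to the tray floor: seat of the round dish. Origin: its centre at tray floor level (where the dish's underside will rest); x and y along its sides, z up.
- mat: Black rubber tamping corner mat fixed on the tray floor: a flat 86 mm square 4 mm thick, with a ridge 6 mm wide along its +x and +y sides only, 10 mm high over the tray floor: seat of the tamper. Origin: centre of the flat square, at tray floor level (the tamper's underside will rest 4 mm above it); z up.
- shaker_center (a point): Flip-top shaker, loose, upright, aluminium can 54 mm in diameter (55 mm at the lid), 84 mm high; flat lid with a raised dark hinge bar, strap and thumb tab on top, none of it standing out sideways. About 0.16 kg. The point is on its axis half-way up, 42 mm above its underside; its z points up. Grip it across the can, any direction.
- tamper_center (a point): Coffee tamper, loose, upright, 84 mm high, 0.35 kg: steel base 58 mm in diameter, 20 mm high (tapering in to 26 mm), thin neck, wooden handle 32 mm in diameter, straight from 48 to 78 mm above its underside. The point is on its axis half-way up, 42 mm above its underside; z up. Grip it by the handle, some 20 mm above the point, any direction.
- dish_center (a point): Round white china dish, loose, open upward: straight wall 66 mm outside, 58 mm inside diameter, 38 mm high, bottom 5 mm thick, about 0.13 kg. The point is on its axis half-way up, 19 mm above its underside; its z points up. Grip it across the outside near the rim, any direction, some 10 mm above the point so that the fingertips clear the 8 mm high frame.
- jigger_center (a point): Steel jigger, loose, upright, 90 mm high, 0.12 kg: lower cup 38 mm in diameter up to 30 mm, waist 24 mm at 40 mm, upper cup 40 mm and straight from 50 to 90 mm above its underside. The point is on its axis half-way up (45 mm); z up. Grip it by the upper cup, 25 mm above the point, so the fingers stay above the dish's rim. In the dish its underside is 5 mm above the dish's.
- dome_shaker_center (a point): Look-alike: aluminium shaker with the same 54 mm can but a rounded dome top with small holes and no flip lid, 87 mm high, loose. It belongs elsewhere and stays where it stands. The point is on its axis half-way up, 43.5 mm above its underside.
- square_dish_center (a point): Look-alike: square white china dish 64 by 64 mm, 38 mm high, open upward, loose. It belongs elsewhere and stays where it stands. The point is at its centre half-way up, 19 mm above its underside.
Not all that is in view belongs to the job. What is shaped like the part that bears tamper_center but red is not meant.

How it is judged:
By the outcome, as a careful person would: the job done as asked, in the order asked, and still so for the second after the job is handed in, with the robot touching nothing.
It also fails if it takes over 106 s, if anything falls off the work surface, if the arm or the gripper's body presses on something with over 40 N, if the wrist force passes 120 N, or if a joint passes its speed limit or range.

ROBOT

A 6-joint arm with a two-finger parallel gripper is mounted at the origin on the work surface. World frame = base frame: x ahead of the robot, y to its left, z up, the work surface at z = 0. Lengths are in mm, angles in rad, forces in N, time in s.
With the tool pointing down it reaches from about 325 to 875 mm from the base axis. Payload 4.4 kg.
Tool frame: the origin (TCP) lies on the centre line of the jaws, within the pads' length; the fingertips stand ahead of it and the grasp point (between the pads) lies 6 mm ahead of it (ctrl.tcp_to_tips is the z of the fingertips in the tool frame, in mm); z points along the fingers, y is the line along which they close (so a half turn about z gives the same grasp; the last joint's range is limited). The gripper opens to 85 mm and grips with 20 to 120 N. Pads are 22 mm wide; open, the fingers measure 114 mm over their backs; the gripper's body (76 mm by 85 mm) begins 54 mm behind the grasp point. The pads swing forward as they close: fully open they stand 13 mm farther back than shut.
Start: joints at [-1.435, 0.207, 1.542, -0, 1.393, -0.15], TCP at [162.646, -551.519, 228.282] pointing down, gripper open.
Joint ranges: [-2.73, 2.73], [-0.86, 2.22], [0.23, 2.46], [-1.11, 4.25], [0.08, 2.63], [-2.82, 2.82]. Speed limits (rad/s): [2.79, 2.79, 3.14, 3.14, 3.14, 3.14].

INTERFACE

Orientations are given as a 3x3 rotation matrix whose columns are the frame's x, y, z axes.
In Python, from plant import ctrl, sensors, optics gives the robot as it stands. Calls block until the motion is done:
- ctrl.move_ptp(position, orientation): joint-space move of the TCP to a pose.
- ctrl.move_l(position, rot=None, vel=150, threshold=None): straight line of the TCP; rot=None keeps the orientation; vel is the mean speed in mm/s. With threshold (N) it stops when the force on the tool has changed by that much, and returns True; else False.
- ctrl.set_joints(angles): joint-space move.
- ctrl.gripper_to(opening, force=None): finger opening in mm; force is the grip in N (None keeps the last); returns when the fingers have stopped.
- ctrl.hold(seconds).
- ctrl.solve_ik(position, orientation): joint angles nearest the present ones, or None.
- sensors.read_state(): the state.
- optics.grab_frame(name): name is "scene" or "top" or "wrist"; returns (picture, depth): 400x640x3 uint8, red, green, blue; 400x640 float32, mm along the optical axis (not along the pixel's ray), 0 where there is no reading.
- optics.camera_params(name): a dict with "mtx" (3x3 intrinsics, pixels), "R" (3x3) and "t" (3): a world point X has camera coordinates R X + t; the wrist camera has in their place "T_tool_cam" (4x4, takes a point from camera to tool coordinates, whose origin is the TCP and whose axes are the flange's). Camera axes: x right, y down, z forward; pixel columns grow to the right and rows downward; lengths in mm; the calibration is good to about 2 mm. The wrist camera is an equidistant fisheye: a pixel r from the principal point sees the ray r / f radians off the axis. A picture is of the moment at which its call begins: read the wrist's pose just before it. camera_params takes no time and is no camera call.
A pose or a line that the arm cannot do raises ctrl.MotionError and nothing moves.
- ctrl.finish_job(): hands the job in; it is judged then, once.
The state is a dict: "t": time; "q": joint angles; "qvel": joint speeds; "tau": joint torques, N m; "eef_pos": TCP position; "eef_rot": TCP orientation; "force": force on the tool from outside, world axes, zero at the start; "wrist_torque": the same for the moment, N m; "grip_width": finger opening in mm; "grasp_force": force on a finger pad.
Only numpy, scipy, OpenCV 4.12 (cv2) and the standard library are available. Lean on these libraries where they do the work, as an engineer would, in place of code of your own. Each camera call takes 0.05 s, during which the arm holds its last target. There are 200 camera calls.

## Working session

There is one attempt and no reset: what is moved stays moved. The work goes in short steps, each a Python script; the robot and the scene stay as the last script left them, time stands still between calls to the robot, and variables do not carry over. Pictures are saved under pics/ and viewed, at most 14 in all, crops included, and the job is handed in when it is done.

```bash
ls; mkdir -p pics; python3 - <<'E'
from plant import ctrl, sensors, optics
import cv2,numpy as np
for n in ("scene","top"):
    p,d=optics.grab_frame(n); cv2.imwrite(f"pics/{n}0.png",p[:,:,::-1]); np.savez(f"{n}0.npz",p=p,d=d)
    c=optics.camera_params(n); print(n,c, (d>0).mean())
print(optics.camera_params("wrist"),ctrl.tcp_to_tips,sensors.read_state()["t"])
E
```

```text
pics
scene {'mtx': array([[394.35041538,   0.        , 324.4020469 ],
       [  0.        , 394.35041538, 204.22126211],
       [  0.        ,   0.        ,   1.        ]]), 'R': array([[-0.13679199,  0.99043826,  0.01788886],
       [ 0.53691806,  0.08930688, -0.83889408],
       [-0.83247039, -0.10514914, -0.54400066]]), 't': array([  61.77855387, -216.87758052, 1403.22747296])} 0.9959453125
top {'mtx': array([[497.82643356,   0.        , 313.29925561],
       [  0.        , 497.82643356, 196.381717  ],
       [  0.        ,   0.        ,   1.        ]]), 'R': array([[-0.02214395, -0.99949013,  0.02300276],
       [-0.98914934,  0.0185608 , -0.14573633],
       [ 0.14523507, -0.02598034, -0.98905601]]), 't': array([  -7.91349721,  504.03466793, 1176.02492249])} 0.99579296875
{'mtx': array([[309.70691629,   0.        , 317.66144328],
       [  0.        , 309.70691629, 197.06261784],
       [  0.        ,   0.        ,   1.        ]]), 'T_tool_cam': array([[-7.34831370e-04, -9.47870193e-01, -3.18655862e-01,
         8.17885849e+01],
       [ 9.99999383e-01, -9.61933955e-04,  5.55325124e-04,
        -1.14377426e+00],
       [-8.32902026e-04, -3.18655257e-01,  9.47870315e-01,
        -1.46647659e+02],
       [ 0.00000000e+00,  0.00000000e+00,  0.00000000e+00,
         1.00000000e+00]])} 25.0 0.1
```

View pics/scene0.png

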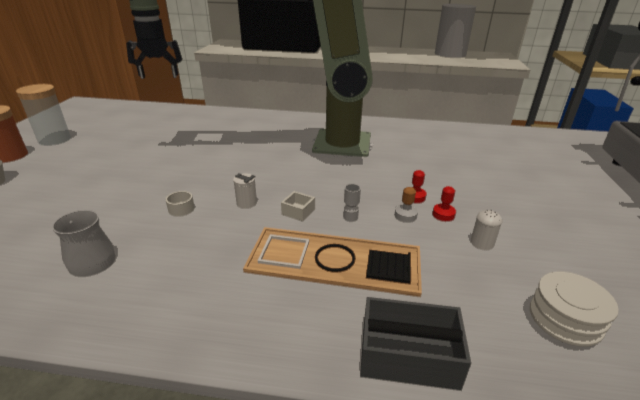

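View pics/top0.png

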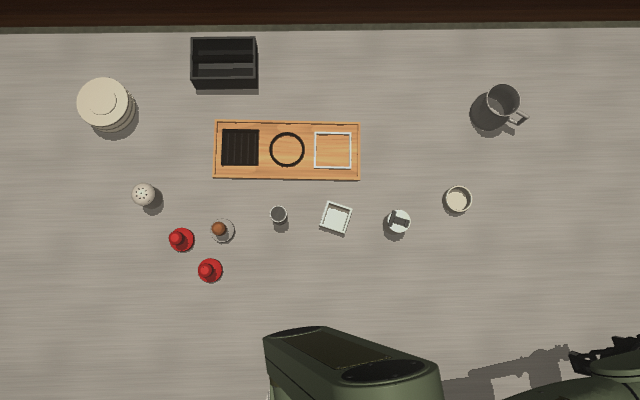

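The candidates, as top-view / scene-view pixels:
- **Shakers:** flip-top (398,221)/(245,190); dome look-alike (144,195)/(486,228).
- **Dishes:** round (458,199)/(180,203); square look-alike (336,218)/(298,206).
- **Tampers:** wooden-handled (222,231)/(406,203); red ones (181,240) and (210,271)/(446,203) and (418,186).
- **Jigger:** (279,215)/(352,202).
- **Tray:** mat (240,147), ring (287,150), frame (333,150) in the top view.

Next I measure these from both views.

```bash
cat > hlp.py <<'E'
import numpy as np, cv2
def cloud(n,p,d,cp):
    K=cp["mtx"];v,u=np.mgrid[:400,:640]
    c=np.stack([(u-K[0,2])/K[0,0]*d,(v-K[1,2])/K[1,1]*d,d],-1)
    return (c-cp["t"])@cp["R"]
def cast(px,z,cp):
    px=np.atleast_2d(np.asarray(px,float));K=cp["mtx"]
    r=np.c_[(px-K[:2,2])/[K[0,0],K[1,1]],np.ones(len(px))]@cp["R"]
    o=-cp["R"].T@cp["t"]
    return o+r*((z-o[2])/r[:,2])[:,None]
def circ(P):
    A=np.c_[2*P[:,:2],np.ones(len(P))];s=np.linalg.lstsq(A,(P[:,:2]**2).sum(1),rcond=None)[0]
    return s[:2],np.sqrt(s[2]+s[:2]@s[:2])
E
python3 - <<'E'
from plant import optics
from hlp import *
np.set_printoptions(precision=1,suppress=True)
cp={n:optics.camera_params(n) for n in("scene","top")}
W={}
for n in cp:
    f=np.load(n+"0.npz");p,d=f["p"],f["d"];X=cloud(n,p,d,cp[n]);W[n]=(p,d,X)
    print(n,"table z",np.median(X[...,2][(d>0)&(abs(X[...,0]-450)<200)&(abs(X[...,1])<300)]))
seeds=dict(shaker=(398,221,245,190),dome=(144,195,486,228),dish=(458,199,180,203),sq=(336,218,298,206),tamper=(222,231,406,203),red1=(181,240,446,203),red2=(210,271,418,186),jigger=(279,215,352,202))
for k,s in seeds.items():
    for n,px in(("top",s[:2]),("scene",s[2:])):
        p,d,X=W[n];m=((X[...,2]>8)&(d>0)).astype(np.uint8)
        _,L,st,_=cv2.connectedComponentsWithStats(m);u,v=px
        l=np.bincount(L[v-6:v+7,u-6:u+7].ravel())[1:].argmax()+1
        P=X[L==l];zt=np.percentile(P[:,2],97)
        T=P[abs(P[:,2]-zt)<4]; c,r=cv2.minEnclosingCircle(T[:,:2].astype(np.float32))
        print(k,n,"n",len(P),len(T),"ztop %.1f"%zt,"c",np.array(c),"r %.1f"%r,"all",P.min(0)[:2],P.max(0)[:2])
# tray and seats, top and scene, rays on planes
for n in cp:
    p,d,X=W[n];hsv=cv2.cvtColor(p,cv2.COLOR_RGB2HSV)
    near=(abs(X[...,2]-8)<15)&(d>0)
    m=((hsv[...,0]>5)&(hsv[...,0]<25)&(hsv[...,1]>90)&(hsv[...,2]>80)&near).astype(np.uint8)
    m=cv2.morphologyEx(m,cv2.MORPH_CLOSE,np.ones((3,3)))
    cs=max(cv2.findContours(m,0,2)[0],key=cv2.contourArea)
    Y=cast(cv2.convexHull(cs)[:,0],12,cp[n])
    print(n,"tray",cv2.minAreaRect(Y[:,:2].astype(np.float32)))
    hull=np.zeros((400,640),np.uint8);cv2.fillPoly(hull,[cv2.convexHull(cs)],1)
    hull=cv2.erode(hull,np.ones((5,5)))
    dk=((hsv[...,2]<70)&(hull>0)).astype(np.uint8)
    for c in cv2.findContours(dk,0,2)[0]:
        if cv2.contourArea(c)>60:
            for z in (10,14): print(n,"dark",c[:,0].mean(0),z,cv2.minAreaRect(cast(c[:,0],z,cp[n])[:,:2].astype(np.float32)))
    wh=((hsv[...,1]<70)&(hsv[...,2]>120)&(hull>0)).astype(np.uint8)
    for c in cv2.findContours(wh,0,2)[0]:
        if cv2.contourArea(c)>60:print(n,"white",c[:,0].mean(0),cv2.minAreaRect(cast(c[:,0],14,cp[n])[:,:2].astype(np.float32)))
p=W["top"][0];q=W["scene"][0]
a=cv2.resize(p[110:290,120:490],None,fx=2.1,fy=2.1,interpolation=3)
b=cv2.resize(q[160:250,150:520],None,fx=2.1,fy=2.1,interpolation=3)
cv2.imwrite("pics/crop1.png",np.vstack([a,b])[...,::-1])
E
```

```text
scene table z 1.4042623077275962
top table z 0.43190492216814663
shaker top n 530 87 ztop 86.3 c [ 438.2 -215.4] r 25.5 all [ 409.5 -243.6] [ 462.1 -189. ]
shaker scene n 653 85 ztop 84.4 c [ 441.5 -213.5] r 27.6 all [ 410.9 -241.1] [ 466.4 -186.1]
dome top n 593 104 ztop 87.7 c [511.1 379.8] r 20.1 all [485.3 355.5] [538.8 410.8]
dome scene n 887 126 ztop 86.6 c [515.9 384.4] r 21.0 all [491.9 357.3] [543.1 412.3]
dish top n 6 6 ztop 9.6 c [ 509.7 -381.6] r 6.3 all [ 504.7 -385.5] [ 514.6 -377.6]
dish scene n 532 116 ztop 38.8 c [ 494.2 -372.8] r 34.3 all [ 460.5 -404.4] [ 528.1 -339.4]
sq top n 2 2 ztop 9.4 c [465.2 -68.2] r 1.2 all [465.2 -69.4] [465.2 -67. ]
sq scene n 635 159 ztop 39.6 c [455.3 -69.4] r 43.5 all [ 415.5 -110.3] [495.4 -29.2]
tamper top n 445 79 ztop 84.8 c [427.5 205.3] r 14.6 all [399.  177.2] [454.8 232.8]
tamper scene n 837 97 ztop 84.6 c [382.5 222.8] r 62.8 all [310.1 180. ] [458.7 266.2]
red1 top n 473 83 ztop 84.3 c [407.  304.7] r 14.7 all [379.  275.1] [434.8 331.2]
red1 scene n 517 54 ztop 84.3 c [411.3 306.6] r 14.5 all [386.6 277.6] [439.  334.6]
red
[... 1115 characters left out ...]
6.67962646484375), (367.6803894042969, 151.9959259033203), 87.9132080078125)
top dark [287.5 148.2] 10 ((630.0708618164062, 46.01459503173828), (83.31903076171875, 87.9725341796875), 89.1025390625)
top dark [287.5 148.2] 14 ((629.0845947265625, 45.90782928466797), (83.0473403930664, 87.68567657470703), 89.10284423828125)
top dark [236.3 143.7] 10 ((637.2527465820312, 164.17930603027344), (92.14118957519531, 92.97490692138672), 89.1109848022461)
top dark [236.3 143.7] 14 ((636.2430419921875, 163.68731689453125), (91.84078216552734, 92.67173767089844), 89.11101531982422)
top white [339.5 157.6] ((624.6597290039062, -69.80326843261719), (93.61895751953125, 93.06688690185547), 89.00235748291016)
```

View pics/crop1.png

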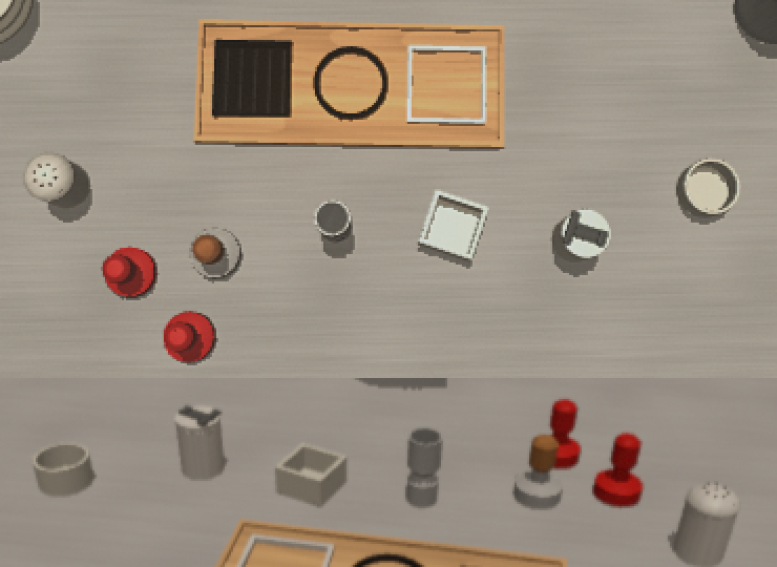

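All four targets are distinguishable in the crop. The flip-top has its dark bar at (585,230), the round dish is at (710,187), the wooden-handled tamper at (208,250), and the jigger at (333,220). The dome, the square dish and the red tampers are clearly different. The mat's 92 mm bounding box, with the ridges on world +x and +y, agrees with the 115 mm spacing of the seats. I'll finish the dish, tamper and seat heights, then make the first pick.

```bash
cat > rob.py <<'E'
from plant import ctrl, sensors, optics
import numpy as np
YAW=np.arctan2(-4.6,115)   # tray yaw; fingers close along tray x
def rot(a=YAW):
    best=None
    for s in(0,np.pi):
        y=np.array([np.cos(a+s),np.sin(a+s),0]);z=np.array([0,0,-1.]);yield np.c_[np.cross(y,z),y,z]
def pick_rot(p,a=YAW):
    c=[(abs(q[5]),R) for R in rot(a) if (q:=ctrl.solve_ik(p,R)) is not None]
    return min(c,key=lambda t:t[0])[1]
def g2t(x,y,z): return np.array([x,y,z+6.])   # grasp point -> TCP, tool down
def pick(x,y,zg,opening,force,a=YAW,safe=170):
    ctrl.gripper_to(opening)
    R=pick_rot(g2t(x,y,safe),a); ctrl.move_ptp(g2t(x,y,safe),R)
    hit=ctrl.move_l(g2t(x,y,zg),vel=120,threshold=15)
    if hit: print("HIT",sensors.read_state()["eef_pos"]);return False
    ctrl.gripper_to(0,force); s=sensors.read_state(); print("grip",s["grip_width"],s["grasp_force"])
    ctrl.move_l(g2t(x,y,safe+10),vel=150); s=sensors.read_state(); print("lift",s["grip_width"],s["grasp_force"],"t",s["t"]);return True
def place(x,y,zg,opening,a=YAW,safe=180,vel=30,thr=4,up=None):
    R=pick_rot(g2t(x,y,safe),a); ctrl.move_ptp(g2t(x,y,safe),R)
    ctrl.move_l(g2t(x,y,zg+12),vel=120); ctrl.hold(.2)
    hit=ctrl.move_l(g2t(x,y,zg-4),vel=vel,threshold=thr)
    s=sensors.read_state(); print("down hit",hit,"z err",s["eef_pos"][2]-6-zg,"F",s["force"])
    ctrl.gripper_to(opening); ctrl.hold(.2)
    ctrl.move_l(g2t(x,y,up or safe),vel=120); print("t",sensors.read_state()["t"])
E
python3 - <<'E'
from plant import optics
from hlp import *
np.set_printoptions(precision=1,suppress=True)
for n in("scene","top"):
    cp=optics.camera_params(n);f=np.load(n+"0.npz");p,d=f["p"],f["d"];X=cloud(n,p,d,cp)
    def box(x0,x1,y0,y1,z0): return X[(d>0)&(X[...,0]>x0)&(X[...,0]<x1)&(X[...,1]>y0)&(X[...,1]<y1)&(X[...,2]>z0)]
    for k,b in dict(dish=(440,550,-430,-320,30),tamper=(395,460,175,240,74)).items():
        P=box(*b);print(n,k,len(P),"ztop",np.percentile(P[:,2],[50,95]),cv2.minEnclosingCircle(P[:,:2].astype(np.float32)),(P.min(0)+P.max(0))/2)
    for k,(x,y,r) in dict(floor=(630,46,25),frame=(626,-69,25),mat=(634,161,30)).items():
        P=box(x-r,x+r,y-r,y+r,-9);print(n,k,"z",np.median(P[:,2]))
    P=box(560,720,-20,110,11);print(n,"high pts",P[:,2].max())
E
python3 - <<'E'
from rob import *
print(pick(437.5,-214.7,57,80,40))
print(ctrl.tcp_to_tips)
E
```

```text
scene dish 194 ztop [35.9 39.3] ((494.2021484375, -372.7776794433594), 34.3321533203125) [ 494.3 -372.1   35.6]
scene tamper 91 ztop [81.8 85.3] ((433.1715393066406, 207.7631378173828), 15.075427055358887) [433.2 208.   80.2]
scene floor z 6.52572823727538
scene frame z 6.525157458130771
scene mat z 10.6503180911798
scene high pts 17.09927243705505
top dish 176 ztop [36.3 40.2] ((492.1381530761719, -375.535888671875), 33.58599853515625) [ 492.1 -375.6   36. ]
top tamper 142 ztop [81.4 85.7] ((427.68621826171875, 205.77078247070312), 15.578296661376953) [427.7 205.6  81.3]
top floor z 5.32372496846032
top frame z 5.648803846856849
top mat z 9.617888480523952
top high pts 19.094480933393488
grip 53.3318215045761 41.10325634479523
lift 53.15378410531499 42.157959938049316 t 4.375
True
25.0
```

```bash
python3 - <<'E'
from rob import *
place(630.7,46.4,63,80)
if pick(430.4,206.7,62,60,60): place(634.8,161.3,72,60)
E
```

```text
down hit True z err 0.7205424462534751 F [-1.14092069  0.59678442  2.87874472]
t 8.9583
grip 28.54456011373876 58.75905918808712
lift 28.1753098701394 59.420105588724255 t 12.6833
down hit True z err 1.242179004766058 F [-0.32950018  0.01490014  3.95788543]
t 16.7583
```

```bash
python3 - <<'E'
from rob import *
import cv2
p=g2t(493,-374,200); ctrl.move_ptp(p,pick_rot(p))
s=sensors.read_state();print(s["eef_pos"],s["q"][5],s["force"])
a,d=optics.grab_frame("top");np.savez("top1.npz",p=a,d=d);b,e=optics.grab_frame("scene");np.savez("scene1.npz",p=b,d=e)
w,_=optics.grab_frame("wrist");np.savez("w1.npz",p=w,R=s["eef_rot"],x=s["eef_pos"])
A=cv2.resize(a[100:260,180:400],(418,304),interpolation=3);B=cv2.resize(b[170:300,230:440],(382,236),interpolation=3)
o=np.zeros((560,800,3),np.uint8);o[:304,:418]=A;o[:236,418:]=B;o[310:560,:400]=cv2.resize(w,(400,250))
cv2.imwrite("pics/c2.png",o[...,::-1])
E
```

```text
[ 493.64221561 -373.05117477  205.93357058] -0.7486643265587084 [0.37054709 0.32184389 0.43477345]
```

View pics/c2.png

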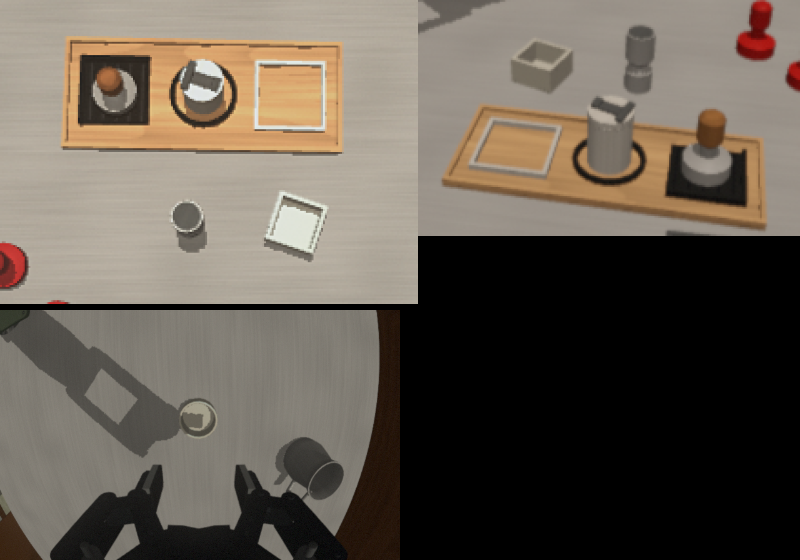

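The shaker stands inside the ring at (203,90) in the top crop, and the tamper stands on the mat at (113,90), both upright. The wrist view shows the dish at (197,418), between the jaws. Next is the dish.

```bash
python3 - <<'E'
from rob import *
import cv2
if pick(493,-374,31,85,30,safe=150): 
    place(626,-68.7,37,84,vel=12,thr=3,safe=170,up=150)
p=g2t(458.4,66.3,170); ctrl.move_ptp(p,pick_rot(p))
a,d=optics.grab_frame("top");np.savez("top2.npz",p=a,d=d);b,e=optics.grab_frame("scene");np.savez("scene2.npz",p=b,d=e)
from hlp import *
for n,(p,d) in dict(top=(a,d),scene=(b,e)).items():
    X=cloud(n,p,d,optics.camera_params(n))
    P=X[(d>0)&(abs(X[...,0]-626)<44)&(abs(X[...,1]+69)<44)&(X[...,2]>34)]
    if len(P): print(n,len(P),np.percentile(P[:,2],[50,95]),cv2.minEnclosingCircle(P[:,:2].astype(np.float32)))
A=cv2.resize(a[100:260,180:400],(418,304),interpolation=3);B=cv2.resize(b[170:300,230:440],(382,236),interpolation=3)
o=np.zeros((304,800,3),np.uint8);o[:,:418]=A;o[:236,418:]=B
cv2.imwrite("pics/c3.png",o[...,::-1])
E
```

```text
grip 0.21329449261042333 0.0
lift 0.180511208217152 0.0 t 22.5167
down hit False z err -3.865641125673662 F [-0.71958061  0.45948018 -0.274979  ]
t 28.7167
```

View pics/c3.png

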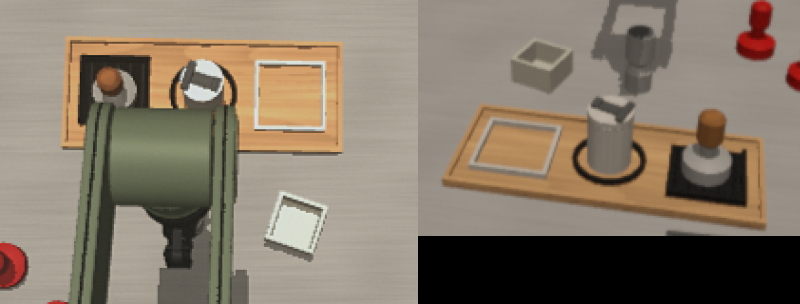

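The grasp missed the dish: the fingers closed to 0, and the frame is still empty in both views. I'll look at where the dish is now.

```bash
python3 - <<'E'
import cv2
from hlp import *
from plant import optics
np.set_printoptions(precision=1,suppress=True)
im=[]
for n in("scene","top"):
  cp=optics.camera_params(n)
  for i in(0,2):
    f=np.load(f"{n}{i}.npz");p,d=f["p"],f["d"];X=cloud(n,p,d,cp)
    m=(d>0)&(abs(X[...,0]-493)<90)&(abs(X[...,1]+374)<90)&(X[...,2]>30)&(X[...,2]<60);P=X[m]
    print(n,i,len(P),cv2.minEnclosingCircle(P[:,:2].astype(np.float32)),np.percentile(P[:,2],95))
    c=p[170:240,130:270] if n=="scene" else p[160:240,400:540]
    im.append(cv2.resize(c,(390,220),interpolation=3))
w=np.load("w1.npz")["p"]
cv2.imwrite("pics/c4.png",np.vstack([np.hstack(im[:2]),np.hstack(im[2:])])[...,::-1])
E
```

```text
scene 0 194 ((494.2021484375, -372.7776794433594), 34.3321533203125) 39.27297655067977
scene 2 197 ((492.9057312011719, -371.4230651855469), 35.0472412109375) 39.081385861476434
top 0 176 ((492.1381530761719, -375.535888671875), 33.58599853515625) 40.22886447867084
top 2 168 ((492.29931640625, -375.14996337890625), 34.012550354003906) 40.806763472679705
```

View pics/c4.png

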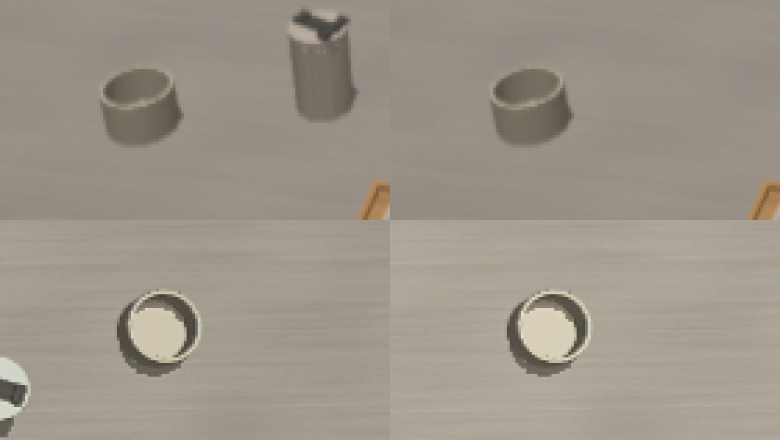

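The dish hasn't moved, so the fingers closed above it or beside it. I'll descend again with the gripper open and look before closing.

```bash
python3 - <<'E'
from rob import *
import cv2
ctrl.gripper_to(85)
p=g2t(493,-374,120); ctrl.move_ptp(p,pick_rot(p))
s=sensors.read_state();print(s["eef_pos"],s["grip_width"],s["t"])
h=ctrl.move_l(g2t(493,-374,31),vel=100,threshold=15)
s=sensors.read_state();print(h,s["eef_pos"],s["eef_rot"].round(3).tolist(),s["grip_width"],s["force"],ctrl.tcp_to_tips)
b,e=optics.grab_frame("scene");w,_=optics.grab_frame("wrist")
o=np.zeros((500,800,3),np.uint8);o[:250,:400]=cv2.resize(w,(400,250));o[:,400:]=cv2.resize(b[120:260,120:232],(400,500),interpolation=3)
cv2.imwrite("pics/c5.png",o[...,::-1])
E
```

```text
[ 493.53969556 -372.78170821  126.18918002] 85.35816128152426 31.5333
False [ 493.58605256 -374.5967502    37.84020088] [[0.04, 0.999, 0.001], [0.999, -0.04, -0.001], [-0.001, 0.001, -1.0]] 84.95431801644419 [0.66817537 0.89634366 0.59578759] 25.0
```

View pics/c5.png

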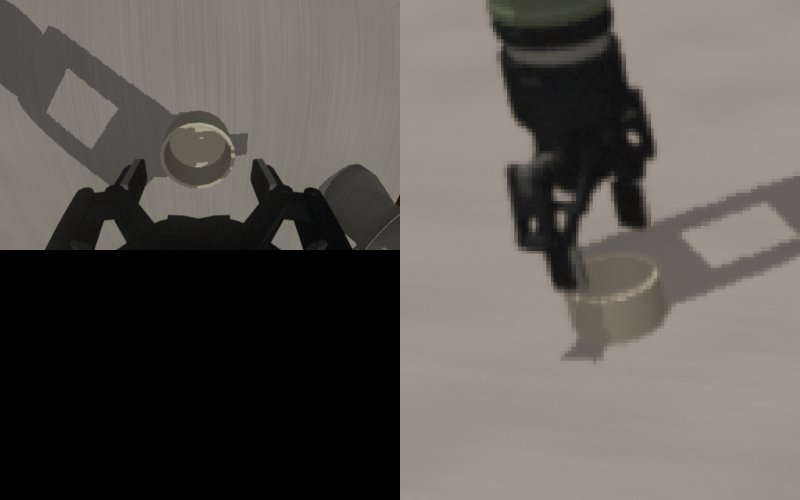

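```bash
python3 - <<'E'
from plant import *
from plant import optics,sensors
import numpy as np
c=optics.camera_params("wrist");T=np.linalg.inv(c["T_tool_cam"]);K=c["mtx"]
def pr(P):
    q=T[:3,:3]@P+T[:3,3];r=np.hypot(*q[:2]);th=np.arctan2(r,q[2]);return (K[:2,2]+K[0,0]*th*q[:2]/r).round(0)
for y in(-42.5,42.5):
    for z in(-20,-10,0,12,25): print(y,z,pr(np.array([0,y,z])))
s=sensors.read_state()
for z in(0,38): 
  for dx,dy in((0,0),(33,0),(-33,0),(0,33),(0,-33)): print("dish",z,dx,dy,pr(s["eef_rot"].T@(np.array([493+dx,-374+dy,z])-s["eef_pos"])))
E
```

```text
-42.5 -20 [233. 274.]
-42.5 -10 [238. 264.]
-42.5 0 [242. 255.]
-42.5 12 [246. 245.]
-42.5 25 [251. 235.]
42.5 -20 [405. 274.]
42.5 -10 [400. 264.]
42.5 0 [396. 255.]
42.5 12 [391. 245.]
42.5 25 [387. 235.]
dish 0 0 0 [317. 226.]
dish 0 33 0 [368. 224.]
dish 0 -33 0 [267. 228.]
dish 0 0 33 [315. 177.]
dish 0 0 -33 [319. 269.]
dish 38 0 0 [317. 255.]
dish 38 33 0 [378. 252.]
dish 38 -33 0 [257. 256.]
dish 38 0 33 [315. 197.]
dish 38 0 -33 [320. 303.]
```

```bash
python3 - <<'E'
from rob import *
from hlp import *
np.set_printoptions(precision=0,suppress=True)
ctrl.hold(.1)
for n in("scene","top"):
    p,d=optics.grab_frame(n);X=cloud(n,p,d,optics.camera_params(n))
    for s in(-1,1):
        dark=p.max(2)<60
        P=X[(d>0)&dark&(abs(X[...,0]-493-s*52)<20)&(abs(X[...,1]+374)<25)&(X[...,2]>12)&(X[...,2]<120)]
        print(n,s,len(P)); print(P[np.argsort(P[:,2])][:12])
E
```

```text
scene -1 158
[[ 447. -373.   55.]
 [ 450. -366.   57.]
 [ 451. -368.   57.]
 [ 446. -368.   57.]
 [ 450. -379.   59.]
 [ 450. -376.   59.]
 [ 450. -373.   59.]
 [ 450. -371.   60.]
 [ 447. -375.   60.]
 [ 447. -372.   61.]
 [ 453. -366.   62.]
 [ 452. -361.   62.]]
scene 1 173
[[ 541. -370.   63.]
 [ 547. -379.   63.]
 [ 546. -370.   64.]
 [ 549. -373.   65.]
 [ 550. -375.   65.]
 [ 549. -370.   66.]
 [ 545. -370.   66.]
 [ 547. -376.   67.]
 [ 548. -381.   67.]
 [ 548. -378.   67.]
 [ 549. -373.   68.]
 [ 546. -379.   68.]]
top -1 0
[]
top 1 94
[[ 546. -371.   62.]
 [ 536. -375.   62.]
 [ 536. -368.   62.]
 [ 536. -373.   63.]
 [ 536. -370.   63.]
 [ 548. -373.   65.]
 [ 538. -367.   66.]
 [ 536. -367.   73.]
 [ 536. -371.   76.]
 [ 536. -368.   76.]
 [ 545. -371.   77.]
 [ 542. -368.   80.]]
```

The depth readings put the open fingertips at about z = 57–62 with the TCP at 38. That is roughly 32 mm higher than the tool data implies. It also fits the 28.5 mm grip on the tamper, which must have been on the rounded top of the handle. I'll apply a −32 mm correction, descend under force guard and confirm before closing.

```bash
sed -i 's/^def g2t.*/DZ=-32.  # fingertips measured ~32 mm short of the tool data\ndef g2t(x,y,z): return np.array([x,y,z+6.+DZ])   # grasp point -> TCP, tool down/' rob.py
python3 - <<'E'
from rob import *
from hlp import *
np.set_printoptions(precision=0,suppress=True)
print(ctrl.move_l(g2t(493,-374,31),vel=40,threshold=5),sensors.read_state()["eef_pos"]); ctrl.hold(.1)
p,d=optics.grab_frame("scene");X=cloud("scene",p,d,optics.camera_params("scene"))
for s in(-1,1):
    P=X[(d>0)&(p.max(2)<60)&(abs(X[...,0]-493-s*52)<20)&(abs(X[...,1]+374)<25)&(X[...,2]>5)&(X[...,2]<120)]
    print(P[np.argsort(P[:,2])][:6])
ctrl.gripper_to(0,30);s=sensors.read_state();print(s["grip_width"],s["grasp_force"],s["t"])
p,d=optics.grab_frame("scene");X=cloud("scene",p,d,optics.camera_params("scene"))
P=X[(d>0)&(p.max(2)<60)&(abs(X[...,0]-493-36)<20)&(abs(X[...,1]+374)<25)&(X[...,2]>5)&(X[...,2]<120)]
print("closed",P[np.argsort(P[:,2])][:6])
import cv2
cv2.imwrite("pics/c6.png",cv2.resize(p[120:260,120:232],(400,500),interpolation=3)[...,::-1])
E
```

```text
False [ 493. -374.    5.]
[[ 451. -361.   33.]
 [ 452. -364.   34.]
 [ 448. -371.   34.]
 [ 452. -374.   36.]
 [ 452. -372.   36.]
 [ 448. -382.   36.]]
[[ 545. -369.   31.]
 [ 547. -376.   32.]
 [ 548. -372.   33.]
 [ 548. -370.   33.]
 [ 545. -377.   33.]
 [ 544. -369.   34.]]
64.9689739801111 33.73926181811839 34.3
closed [[ 535. -381.   23.]
 [ 534. -368.   24.]
 [ 537. -377.   25.]
 [ 537. -369.   26.]
 [ 533. -368.   26.]
 [ 538. -371.   26.]]
```

View pics/c6.png

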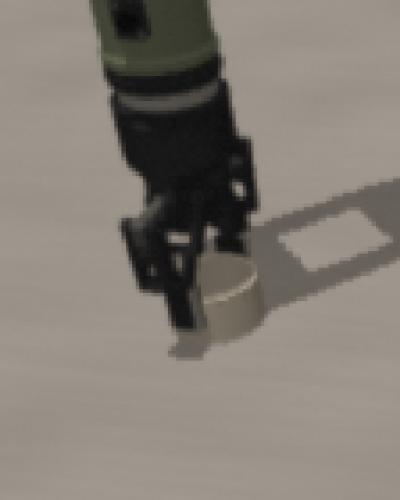

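The dish is held: width 65 against 66 nominal, tips at about z = 23, with a 15 mm overlap on the wall. I'll place it in the frame.

```bash
python3 - <<'E'
from rob import *
from hlp import *
np.set_printoptions(precision=1,suppress=True)
ctrl.move_l(g2t(493,-374,170),vel=150); s=sensors.read_state(); print("lift",s["grip_width"],s["grasp_force"],s["t"])
if s["grip_width"]>60: place(626,-68.7,37,84,vel=12,thr=3,safe=170,up=170)
p=g2t(470,-230,200); ctrl.move_ptp(p,pick_rot(p))
o=np.zeros((304,800,3),np.uint8)
for n in("top","scene"):
    p,d=optics.grab_frame(n);X=cloud(n,p,d,optics.camera_params(n))
    for k,x,y,r,z0,z1 in(("dish",626,-69,44,33,60),("shaker",630.7,46.4,44,78,95),("tamper",635,161,44,79,95),("jigger",458,66,30,85,98)):
        P=X[(d>0)&(abs(X[...,0]-x)<r)&(abs(X[...,1]-y)<r)&(X[...,2]>z0)&(X[...,2]<z1)]
        if len(P): print(n,k,len(P),np.percentile(P[:,2],95),np.array(cv2.minEnclosingCircle(P[:,:2].astype(np.float32))[0]))
    if n=="top": o[:,:418]=cv2.resize(p[100:260,180:400],(418,304),interpolation=3)
    else: o[:236,418:]=cv2.resize(p[170:300,230:440],(382,236),interpolation=3)
cv2.imwrite("pics/c7.png",o[...,::-1])
E
```

```text
lift 64.7037257092078 33.44384713098407 35.425
down hit True z err -31.33669676310933 F [-0.9 -0.   5.3]
t 40.75
top dish 160 46.78102424325594 [624.7 -69.8]
top shaker 413 91.0364519506325 [628.2  45.8]
top tamper 129 94.41070853175285 [631.7 160.6]
top jigger 231 94.13439888418262 [457.5  66.1]
scene dish 314 45.31083279163621 [626.  -67.2]
scene shaker 382 91.09456094435647 [630.9  47.8]
scene tamper 151 94.82269445053807 [634.5 162.5]
scene jigger 136 92.33772178834502 [459.   66.7]
```

View pics/c7.png

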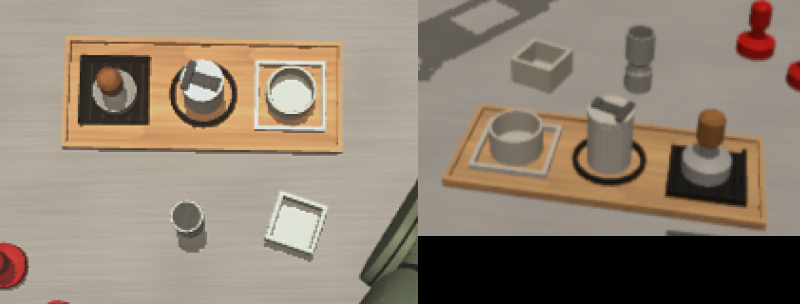

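The dish lies flat inside the frame at (291,92), and the shaker and tamper are still good. Now the jigger.

```bash
python3 - <<'E'
from rob import *
from hlp import *
np.set_printoptions(precision=1,suppress=True)
ok=pick(458.3,66.4,70,75,40,safe=190)
s=sensors.read_state()
if ok and 35<s["grip_width"]<45: place(625.6,-68.6,81,65,vel=15,thr=3,safe=210,up=200)
else: raise SystemExit("no grip")
p=g2t(400,-300,230); ctrl.move_ptp(p,pick_rot(p))
o=np.zeros((304,800,3),np.uint8)
for n in("top","scene"):
    p,d=optics.grab_frame(n);X=cloud(n,p,d,optics.camera_params(n))
    for k,x,y,r,z0,z1 in(("jigger",626,-69,44,90,120),("shaker",630.7,46.4,44,78,95),("tamper",635,161,44,79,95)):
        P=X[(d>0)&(abs(X[...,0]-x)<r)&(abs(X[...,1]-y)<r)&(X[...,2]>z0)&(X[...,2]<z1)]
        if len(P): print(n,k,len(P),np.percentile(P[:,2],95),np.array(cv2.minEnclosingCircle(P[:,:2].astype(np.float32))[0]))
    if n=="top": o[:,:418]=cv2.resize(p[100:260,180:400],(418,304),interpolation=3)
    else: o[:236,418:]=cv2.resize(p[170:300,230:440],(382,236),interpolation=3)
cv2.imwrite("pics/c8.png",o[...,::-1])
E
```

```text
grip 38.7186686594887 39.9833680561278
lift 38.395403642102515 40.2253103221301 t 45.7417
down hit True z err -31.165472354134565 F [-1.   0.6  5.6]
t 50.3917
top jigger 230 104.7144478137779 [624.2 -68.6]
top shaker 410 91.21449559443076 [628.9  45.2]
top tamper 130 94.43464742224441 [632.  160.8]
scene jigger 242 102.84498982018472 [624.6 -68.5]
scene shaker 385 90.8003043596602 [630.1  47.4]
scene tamper 157 94.57125312389435 [634.  162.9]
```

View pics/c8.png

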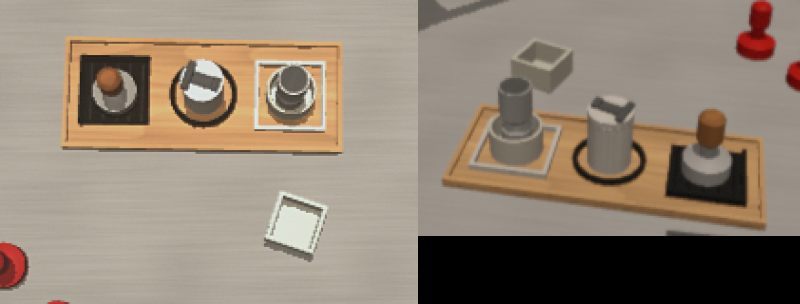

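The jigger stands upright in the dish at (292,88), with its top measured at 103–105 mm against 101 expected. The shaker and tamper are seated, the look-alikes haven't moved, and the arm is clear, so I'm handing in.

```bash
python3 -c "
from plant import ctrl
print(ctrl.finish_job())"
```

```text
the job is handed in; nothing more can be done
None
```

I loaded the tray as asked and handed the job in after about 50 s of robot time: shaker in the ring, tamper on the mat, dish in the frame with the jigger upright in it, and both look-alikes left untouched. The first dish grasp closed on air because the fingertips stood about 32 mm higher than the tool data said; I corrected for that and the second grasp held.

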